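# Pack the flow-rig fittings back into their moulded inserts

## Robot

A 6-joint arm with a two-finger parallel gripper is mounted at the origin on the work surface. World frame = base frame: x ahead of the robot, y to its left, z up, the work surface at z = 0. Lengths are in m, angles in rad, forces in N, time in s.
With the tool pointing down it reaches from about 0.3 to 0.825 m from the base axis. Payload 5.4 kg.
Tool frame: the origin (TCP) lies on the centre line of the jaws, within the pads' length; the fingertips stand ahead of it and the grasp point (between the pads) lies 11 mm behind it (nose_length is the z of the fingertips in the tool frame, in m); z points along the fingers, y is the line along which they close (so a half turn about z gives the same grasp; the last joint's range is limited). The gripper opens to 92 mm and grips with 3 to 60 N. Pads are 20 mm wide; open, the fingers measure 128 mm over their backs; the gripper's body (75 mm by 189 mm) begins 69 mm behind the grasp point.
Start: joints at [1.023, 0.158, 1.597, -0, 1.386, -0.21], TCP at [0.191, 0.542, 0.223] pointing down, gripper open.
Joint ranges: [-2.91, 2.91], [-0.94, 2.29], [0.18, 2.7], [-1.29, 4.43], [0.17, 2.64], [-3, 3]. Speed limits (rad/s): [2.57, 2.57, 3.14, 3.14, 3.14, 3.14].

## Interface

Orientations are given as [roll, pitch, yaw] about the fixed x, y, z axes, in that order (R = Rz(yaw) Ry(pitch) Rx(roll)).
In Python, from rig import * gives the robot as it stands. The module is installed in compiled form; this text tells all that it offers.
- The arm moves only by the shell command python3 -m handwheel 'ROWS' [OPENING] [FORCE]. ROWS is JSON, one flat list of numbers, 4 for each row, row after row: the shift along the tool's x, y, z in cm, then the turn about the tool's z in rad. In form: [dx, dy, dz, roll, dx, dy, dz, roll, ...]. A call has 1 to 8 rows; each row shifts and turns the commanded pose from where the row before left it, along the tool's axes as they then stand; what a row does not reach is not made up. A row lasts 1/10 s, in which the tool goes at most 50 mm and 8.59 degrees, less where a joint would pass 70% of its speed; a pose out of reach is approached as far as the arm can. A call with a gripper value outside its range is refused whole. OPENING is the opening in per cent of the stroke, from 0 (shut) to 100 (fully open), set as the call begins (- or left out, the last holds). The fingers move at their own pace and stop on an object; FORCE is the grip in N (left out, the last holds). Time passes only in rows, so rows that do not move let the fingers close. It gives the time, the measured TCP pose, the force and the opening at its end, in the units of the state.
- sense(): the state, without advancing time (a new reading comes with each control period).
- capture(name): name is "scene" or "top"; returns (picture, depth): 420x560x3 uint8, red, green, blue; 420x560 float32, m along the optical axis (not along the pixel's ray), 0 where there is no reading.
- camera_info(name): a dict with "fx", "fy", "cx", "cy" (pixels), "T" (4x4, takes a point from camera to world coordinates). Camera axes: x right, y up, looking along -z (the intrinsics and any distortion apply to the point x, -y, -z); pixel columns grow to the right and rows downward; lengths in m; the calibration is good to about 2 mm. A picture is of the moment at which its call begins. camera_info takes no time and is no camera call.
- hand_in(): hands the job in, once; it reports no verdict.
The state is a dict: "time": time; "q": joint angles; "qd": joint speeds; "joint_torque": joint torques, N m; "ee_pos": TCP position; "orientation": TCP orientation; "ft_force": force on the tool from outside, world axes, zero at the start; "moment": the same for the moment, N m; "gripper_width": finger opening in m.
Only numpy, scipy, OpenCV 4.12 (cv2) and the standard library are available. Lean on these libraries where they do the work, as an engineer would, in place of code of your own. Each camera call takes 0.05 s, during which the arm holds its last target. There are 200 camera calls.

## Task

The vessel-model demonstration is over: put the two syringes, the pressure gauge and the Y-shaped hose connector back in the carrier tray, each lying flat and fully down in the grey insert moulded to its outline, the gauge with its dial up. Leave the stopcock and the roll of tape where they lie.

Things in the scene. Friction and masses are not known exactly. Their poses are not given: they have to be found in the camera images.
- large_syringe_mid (a point): Larger syringe lying flat, 45 g: clear barrel 30 mm in diameter, 114 mm long along x; nozzle at +x (ends 73 mm from this point), thumb rest at -x (ends 77 mm away). Finger wings at the barrel's -x end (58 mm away), 52 mm wide across y, stop it rolling. Point: middle of the barrel, on its axis, 15.0 mm above the surface it lies on; z up. Grip across the barrel, along y, at this point.
- small_syringe_mid (a point): Smaller syringe lying flat, 22 g: clear barrel 21 mm in diameter, 92 mm long along x; nozzle at +x (ends 59 mm from this point), thumb rest at -x (ends 62 mm away). Finger wings at the barrel's -x end (47 mm away), 36 mm wide across y, stop it rolling. Point: middle of the barrel, on its axis, 10.5 mm above the surface it lies on; z up. Grip across the barrel, along y, at this point.
- gauge_mid (a point): Steel pressure gauge on its back, white dial up, 140 g: round case 52 mm in diameter, 26 mm high; brass stem 14 mm wide along +x, ending 58 mm from this point. Point: centre of the round case, half-way up, 13 mm above the surface it lies on; z up. Grip across the case, along y (square to the stem).
- y_piece_mid (a point): Off-white plastic Y hose connector lying flat, 30 g, 16 mm high: stem 13 mm in diameter along x, ending 36 mm from this point at -x; it forks 14 mm away at +x into two branches 46 mm long, 40 degrees either side of +x. Point: on the stem's axis, 8 mm above the surface it lies on; z up. Grip across the stem, along y, at this point.
- large_nest: Grey moulded tile, 173 x 94 x 4 mm, fixed in the black carrier tray; 13 mm high ribs round a dark outline trace the larger syringe (channel 39 mm wide, wing slot near -x). Origin: centre of its underside. The seated part's point is above it (19.0 mm up), x axes the same way; 4 mm play. No ribs within 22 mm of the middle along x: room for fingers.
- small_nest: Grey moulded tile, 173 x 94 x 4 mm, fixed in the black carrier tray; 13 mm high ribs round a dark outline trace the smaller syringe (channel 29 mm wide, wing slot near -x). Origin: centre of its underside. The seated part's point is above it (14.5 mm up), x axes the same way; 4 mm play. No ribs within 22 mm of the middle along x: room for fingers.
- gauge_nest: Grey moulded tile, 173 x 94 x 4 mm, fixed in the black carrier tray; 13 mm high ribs round a dark outline trace the gauge (round pocket 62 mm across, stem channel 23 mm wide at +x). Origin: centre of its underside. The seated part's point is above it (17.0 mm up), x axes the same way; 4 mm play. No ribs within 22 mm of the middle along x: room for fingers.
- y_nest: Grey moulded tile, 173 x 94 x 4 mm, fixed in the black carrier tray; 13 mm high ribs round a dark outline trace the Y piece (stem slot 25 mm wide at -x, a rib outside each branch, a 13 mm post between them). Origin: centre of its underside. The seated part's point is above it (12.0 mm up), x axes the same way; 4 mm play. No ribs within 22 mm of the middle along x: room for fingers.
- stopcock_mid (a point): Bystander: small loose off-white three-way stopcock, about 38 x 28 x 17 mm, lying among the parts. Point: its middle, 8 mm up. Not to be moved.
- tape_mid (a point): Bystander: loose roll of paper tape lying flat, 66 mm outside, 38 mm inside, 18 mm high, behind the parts. Point: the centre of the roll, 9 mm up. Not to be moved.

How it is judged:
At the end, for the whole second after the job is handed in: Each of the four parts lies at rest in its own insert: its listed point within 10 mm horizontally of the insert's origin and no more than 2.5 mm above its seated height, its x axis within 0.2 rad of the insert's, tilted less than 0.08 rad (horizontal distance between large_syringe_mid and large_nest below 0.01 m and z of large_syringe_mid in the frame of large_nest below 0.0215 m and angle between the x axis of large_syringe_mid and the x axis of large_nest, either way round below 0.2 rad and angle between each of large_syringe_mid, small_syringe_mid, gauge_mid, y_piece_mid's own z axis and vertical below 0.08 rad and linear speed of each of large_syringe, small_syringe, gauge, y_piece below 0.02 m/s and horizontal distance between small_syringe_mid and small_nest below 0.01 m and z of small_syringe_mid in the frame of small_nest below 0.017 m and angle between the x axis of small_syringe_mid and the x axis of small_nest, either way round below 0.2 rad and horizontal distance between gauge_mid and gauge_nest below 0.01 m and z of gauge_mid in the frame of gauge_nest below 0.0195 m and angle between the x axis of gauge_mid and the x axis of gauge_nest, either way round below 0.2 rad and horizontal distance between y_piece_mid and y_nest below 0.01 m and z of y_piece_mid in the frame of y_nest below 0.0145 m and angle between the x axis of y_piece_mid and the x axis of y_nest, either way round below 0.2 rad); the robot touches nothing.
It fails at once if the stopcock was moved more than 25 mm (distance of stopcock_mid from where it was at the start of the episode above 0.025 m).
It fails at once if the roll of tape was moved more than 25 mm (distance of tape_mid from where it was at the start of the episode above 0.025 m).
It also fails if it takes over 115 s, if anything falls off the work surface, if the arm or the gripper's body presses on something with over 40 N, if the wrist force passes 120 N, or if a joint passes its speed limit or range.

## Working session

There is one attempt and no reset: what is moved stays moved. The work goes in short steps, Python scripts to look and compute and a shell command to move; the robot and the scene stay as the last step left them, time stands still between calls to the robot, and variables do not carry over. Pictures are saved under pics/ and viewed, on a budget of 14 in all, crops included, one or two more only if the job needs it, and the job is handed in when it is done.

```bash
mkdir -p pics
python3 - <<'E'
from rig import *
import cv2,numpy as np
for n in("scene","top"):
    p,d=capture(n); i=camera_info(n); print(n,{k:(np.round(v,4).tolist() if k=="T" else v) for k,v in i.items()})
    np.savez(f"{n}0.npz",p=p,d=d)
    cv2.imwrite(f"pics/{n}0.png",cv2.resize(p[:,:,::-1],(784,588)))
print(sense())
E
```

```text
scene {'fx': 496.88752504842483, 'fy': 496.88752504842483, 'cx': 266.33725085015783, 'cy': 209.20605633394084, 'T': [[0.8126, -0.4425, 0.3793, 0.989], [0.5825, 0.6364, -0.5057, -0.567], [-0.0176, 0.6318, 0.7749, 0.8732], [0.0, 0.0, 0.0, 1.0]]}
top {'fx': 542.5388191851513, 'fy': 542.5388191851513, 'cx': 294.822802857726, 'cy': 206.15436983229966, 'T': [[-0.0223, 0.988, -0.1529, 0.3523], [-0.9997, -0.0228, -0.0013, -0.009], [-0.0048, 0.1528, 0.9882, 1.4858], [0.0, 0.0, 0.0, 1.0]]}
{'time': 0.1, 'q': array([ 1.02288477e+00,  1.58990098e-01,  1.59807961e+00, -1.87375468e-05,
        1.38620367e+00, -2.10086395e-01]), 'qd': array([-7.47285306e-04, -9.83476489e-04, -3.48121996e-03,  1.18491272e-03,
       -8.22578155e-05, -3.70622267e-03]), 'joint_torque': array([-2.60654706e-04, -3.86504209e+01, -3.22961104e+01,  7.02618482e-02,
        3.39034887e-02, -8.50912897e-06]), 'ee_pos': array([0.19030361, 0.54201772, 0.22172845]), 'orientation': array([-3.13994504e+00, -3.32496766e-04,  2.80377068e+00]), 'ft_force': array([-0.28770823,  0.21000925,  0.15112959]), 'moment': array([-0.01726474, -0.0345753 ,  0.00136149]), 'gripper_width': 0.09178333217577826}
```

View pics/top0.png

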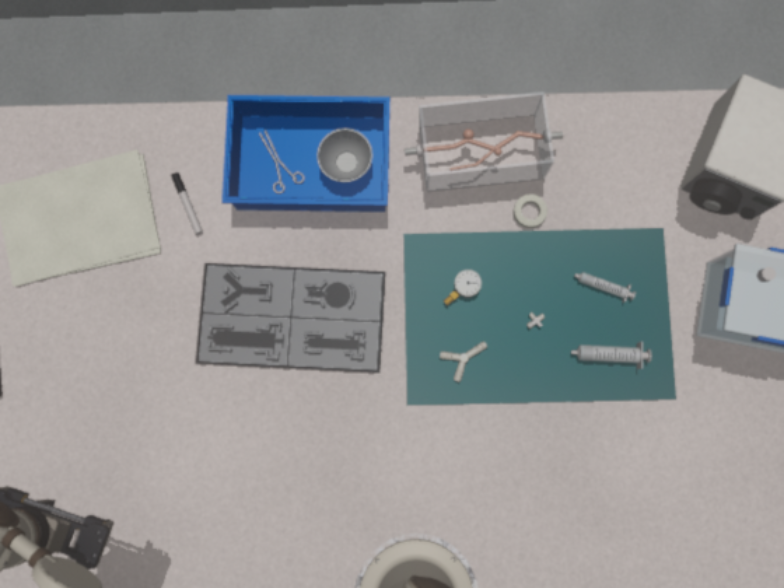

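View pics/scene0.png

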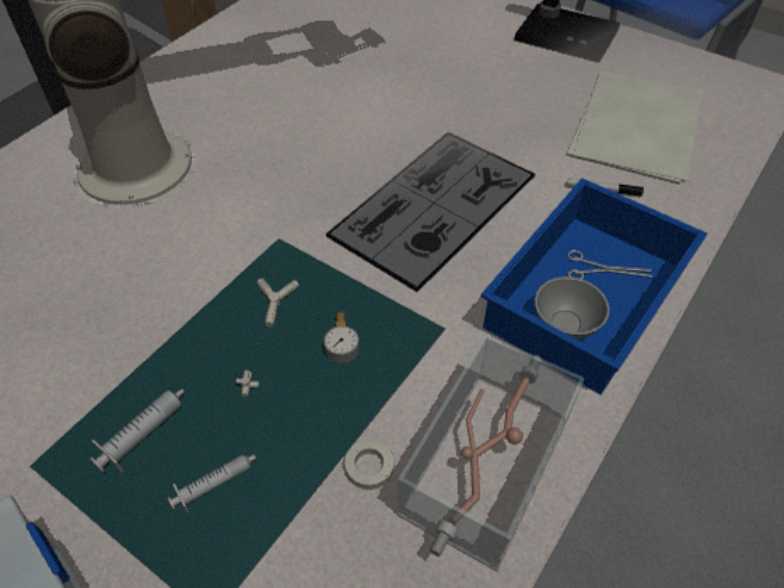

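```bash
cat > h.py <<'E'
import numpy as np,cv2
from rig import *
def ray(n,uv,z):
    i=camera_info(n);T=np.array(i["T"]);uv=np.atleast_2d(np.array(uv,float))
    d=np.c_[(uv[:,0]-i["cx"])/i["fx"],-(uv[:,1]-i["cy"])/i["fy"],-np.ones(len(uv))]@T[:3,:3].T
    return (T[:3,3]+d*((z-T[2,3])/d[:,2])[:,None])[:,:2]
def cloud(n,d):
    i=camera_info(n);T=np.array(i["T"]);v,u=np.mgrid[:d.shape[0],:d.shape[1]]
    P=np.stack([(u-i["cx"])/i["fx"]*d,-(v-i["cy"])/i["fy"]*d,-d],-1)
    return P@T[:3,:3].T+T[:3,3]
def pix(n,P):
    i=camera_info(n);T=np.array(i["T"]);c=(np.atleast_2d(P)-T[:3,3])@T[:3,:3]
    return np.c_[i["cx"]+i["fx"]*c[:,0]/-c[:,2],i["cy"]-i["fy"]*c[:,1]/-c[:,2]]
E
python3 - <<'E'
from h import *
out=[]
for n in("top","scene"):
    f=np.load(n+"0.npz");p,d=f["p"],f["d"];C=cloud(n,d)
    print(n,"mat z",np.median(C[...,2][(C[...,0]>.3)&(C[...,0]<.6)&(C[...,1]<-.1)&(C[...,1]>-.45)]))
    X,Y,Z=C[...,0],C[...,1],C[...,2]
    r=p[...,0].astype(int)
    m=((r>75)&(r+12>p[...,1])).astype(np.uint8)
    k,l,s,c=cv2.connectedComponentsWithStats(m)
    for j in range(1,k):
        w=ray(n,c[j],0.01)[0]
        if 20<s[j,4]<1500 and .15<w[0]<.75 and -.6<w[1]<0.05:
            q=np.argwhere(l==j)[:,::-1]; W=ray(n,q,0.01); r_=cv2.minAreaRect((W*1000).astype(np.float32))
            print(n,j,"c",c[j].round(1),"A",s[j,4],"w",w.round(4),"rect",np.round(r_[0]),np.round(r_[1]),round(r_[2],1),"zmax",np.percentile(Z[l==j],95).round(4))
    t=(X>.25)&(X<.6)&(Y>.0)&(Y<.5)&(p.max(2)<125)&(p[...,2]<p[...,0].astype(int)+25)
    k,l,s,c=cv2.connectedComponentsWithStats(cv2.morphologyEx(t.astype(np.uint8),cv2.MORPH_OPEN,np.ones((3,3))))
    j=1+np.argmax(s[1:,4]); q=np.argwhere(l==j)[:,::-1]
    print("tray z pcts",np.percentile(Z[l==j],[5,25,50,75,95]).round(4))
    for z in(.006,.01):
        r_=cv2.minAreaRect((ray(n,q,z)*1000).astype(np.float32));print("tray",z,r_)
    if n=="top":
        b=s[j]; out=[cv2.resize(p[b[1]-4:b[1]+b[3]+4,b[0]-4:b[0]+b[2]+4],(780,440),interpolation=cv2.INTER_CUBIC),b]
        print(b)
f=np.load("top0.npz")["p"]
a=out[0];b2=cv2.resize(f[165:290,288:484],(784,500),interpolation=cv2.INTER_CUBIC)
cv2.imwrite("pics/a.png",cv2.resize(a,None,fx=1,fy=1)[:,:,::-1]);cv2.imwrite("pics/b.png",b2[:,:,::-1])
E
```

```text
top mat z 0.002360874139916258
top 8 c [331.7 204. ] A 361 w [ 0.5843 -0.1086] rect [ 576. -107.] [51. 84.] 60.8 zmax 0.0342
top 9 c [432.9 204.2] A 314 w [ 0.5773 -0.3869] rect [ 575. -383.] [121.  35.] 74.3 zmax 0.0266
top 10 c [382.  228.4] A 79 w [ 0.5135 -0.2438] rect [ 512. -245.] [28. 30.] 81.5 zmax 0.0213
top 11 c [329.9 255.9] A 277 w [ 0.4418 -0.0992] rect [451. -95.] [63. 93.] 49.8 zmax 0.0215
top 12 c [438.1 252.8] A 588 w [ 0.4437 -0.3927] rect [ 442. -388.] [154.  46.] 88.7 zmax 0.036
tray z pcts [0.0027 0.006  0.0083 0.0113 0.0205]
tray 0.006 ((491.079345703125, 321.555419921875), (55.188899993896484, 150.66867065429688), 0.16534584760665894)
tray 0.01 ((490.7042236328125, 320.6619873046875), (55.03974151611328, 150.26141357421875), 0.16533535718917847)
[148 231  56  22 802]
scene mat z 0.0003786752469505106
scene 76 c [196.3 212.1] A 316 w [ 0.4428 -0.1001] rect [451. -95.] [62. 98.] 50.4 zmax 0.0176
scene 78 c [243.5 241. ] A 448 w [ 0.5774 -0.1026] rect [578. -95.] [52. 74.] 12.6 zmax 0.0293
scene 79 c [176.2 272.7] A 141 w [ 0.5129 -0.2443] rect [ 511. -246.] [30. 36.] 74.7 zmax 0.0184
scene 80 c [ 98.1 305.5] A 972 w [ 0.4384 -0.3878] rect [ 440. -384.] [150.  52.] 76.9 zmax 0.0317
scene 82 c [150.3 343. ] A 630 w [ 0.5764 -0.3851] rect [ 571. -380.] [121.  42.] 74.5 zmax 0.0228
tray z pcts [0.0019 0.0042 0.0056 0.0072 0.0169]
tray 0.006 ((520.2796630859375, 230.37542724609375), (367.7629699707031, 183.04061889648438), 86.28117370605469)
tray 0.01 ((522.4415893554688, 226.697509765625), (366.06658935546875, 182.19635009765625), 86.28117370605469)
```

View pics/a.png

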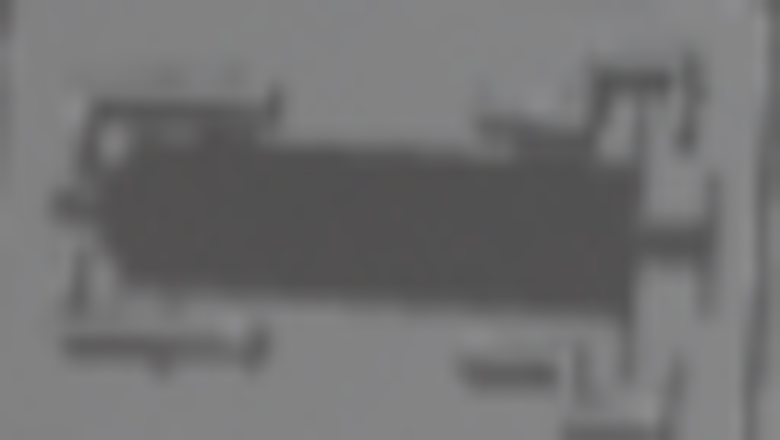

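View pics/b.png

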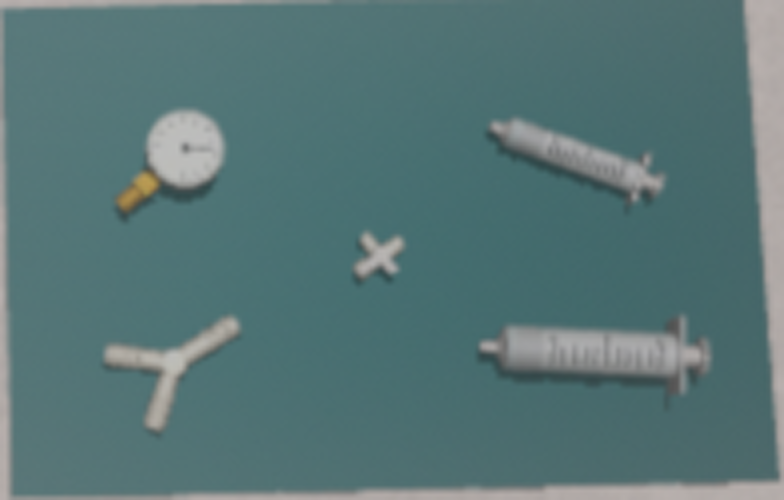

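Run:
```python
from h import *
for n in("top","scene"):
    f=np.load(n+"0.npz");p=f["p"].astype(int);print("==",n)
    m=((p[...,0]>75)&(p[...,0]+12>p[...,1])).astype(np.uint8)
    k,l,s,c=cv2.connectedComponentsWithStats(m)
    def comp(x,y):
        for j in range(1,k):
            w=ray(n,c[j],.01)[0]
            if s[j,4]<1500 and s[j,4]>20 and np.hypot(w[0]-x,w[1]-y)<.03: return np.argwhere(l==j)[:,::-1]
    for nm,x,y,z,off in(("large",.442,-.39,.015,.002),("small",.577,-.386,.0105,.0015)):
        W=ray(n,comp(x,y),z);vx,vy,cx,cy=cv2.fitLine(W.astype(np.float32),cv2.DIST_HUBER,0,.001,.001).ravel()
        a=np.array([vx,vy])*np.sign(vy);t=(W-[cx,cy])@a;mid=np.array([cx,cy])+a*((t.max()+t.min())/2+off)
        print(nm,mid.round(4),"yaw",np.arctan2(a[1],a[0]).round(3),"len",(t.max()-t.min()).round(4))
    W=ray(n,comp(.442,-.1),.008);ctr=W.mean(0)
    print("tri")
    J=ctr
    for it in range(3):
        dirs=[];L=[]
        A=np.arctan2(*(W-J).T[::-1])
        for a0 in((np.pi/2+.06,np.pi+.25,-1.05) if it==0 else an):
            q=W[(np.abs(np.angle(np.exp(1j*(A-a0))))<.5)&(np.hypot(*(W-J).T)>.016)]
            v=cv2.fitLine(q.astype(np.float32),cv2.DIST_HUBER,0,.001,.001).ravel();d=v[:2]*np.sign(v[:2]@(q.mean(0)-J))
            dirs.append((v[2:],d));L.append(((q-J)@d).max())
        M=sum(np.eye(2)-np.outer(d,d) for _,d in dirs);b=sum((np.eye(2)-np.outer(d,d))@c_ for c_,d in dirs)
        J=np.linalg.solve(M,b);an=[np.arctan2(d[1],d[0]) for _,d in dirs]
    print("Y J",J.round(4),"angles",np.round(an,3),"len",np.round(L,4))
    # gauge
    q=comp(.58,-.105); col=p[q[:,1],q[:,0]]; br=(col[:,0]-col[:,2])>35
    g=q[~br]; W=ray(n,g,.026)
    hull=cv2.minAreaRect((W*1000).astype(np.float32));cc=cv2.minEnclosingCircle((W*1000).astype(np.float32))
    B=ray(n,q[br],.013)
    print("gauge",W.mean(0).round(4),"rect",np.round(hull[0],1),np.round(hull[1],1),np.round(cc[0],1),round(cc[1],1),"brass",B.mean(0).round(4),br.sum(),
      "brass yaw",np.arctan2(*(B.mean(0)-W.mean(0))[::-1]).round(3))
    # tray
    C=ray(n,np.argwhere(np.ones(p.shape[:2]))[:,::-1],.006).reshape(*p.shape[:2],2)
    R=(C[...,0]>.37)&(C[...,0]<.67)&(C[...,1]>.02)&(C[...,1]<.45)
    t=(R&(p.max(2)<150)&(p[...,2]<p[...,0]+25)&(p[...,1]<p[...,0]+15)).astype(np.uint8)
    k2,l2,s2,c2=cv2.connectedComponentsWithStats(t);j=1+np.argmax(s2[1:,4]);msk=(l2==j).astype(np.uint8)
    q=np.argwhere(msk)[:,::-1]
    for z in(.004,.010):r_=cv2.minAreaRect((ray(n,q,z)*1000).astype(np.float32));print("tray",z,np.round(r_[0],1),np.round(r_[1],1),round(r_[2],2))
    r_=cv2.minAreaRect((ray(n,q,.006)*1000).astype(np.float32));bx=cv2.boxPoints(r_)/1000
    px=pix(n,np.c_[bx,np.full(4,.006)])
    im=np.ascontiguousarray(p.astype(np.uint8)[:,:,::-1]);x0,y0=px.min(0).astype(int)-12;x1,y1=px.max(0).astype(int)+12
    S=380/(x1-x0);cr=cv2.resize(im[y0:y1,x0:x1],None,fx=S,fy=S,interpolation=cv2.INTER_CUBIC)
    cv2.polylines(cr,[((px-[x0,y0]+.5)*S).astype(int)],True,(0,0,255),1)
    out=cr if n=="top" else np.hstack([cv2.copyMakeBorder(q_,0,400-q_.shape[0],0,0,cv2.BORDER_CONSTANT) for q_ in(out,cr)])
cv2.imwrite("pics/c.png",out)
```

```text
== top
large [ 0.4438 -0.3851] yaw 1.502 len 0.1538
small [ 0.5789 -0.3825] yaw 1.199 len 0.1212
tri
Y J [ 0.4436 -0.1018] angles [ 1.421  2.813 -1.033] len [0.047  0.0488 0.0495]
gauge [ 0.5854 -0.1119] rect [ 573.9 -105.9] [50. 83.] [ 575.6 -101.1] 43.1 brass [ 0.562 -0.082] 51 brass yaw 2.234
tray 0.004 [530.  234.6] [362.5 204.4] 85.86
tray 0.01 [529.3 233.6] [361.  203.6] 85.86
== scene
large [ 0.4421 -0.3816] yaw 1.488 len 0.1495
small [ 0.5785 -0.3806] yaw 1.184 len 0.1218
tri
Y J [ 0.4437 -0.1023] angles [ 1.49   2.817 -1.023] len [0.0493 0.0512 0.0526]
gauge [ 0.5879 -0.1147] rect [ 587.8 -114.2] [50.9 51.9] [ 586.5 -109.5] 30.9 brass [ 0.5571 -0.0774] 54 brass yaw 2.261
tray 0.004 [518.9 236.8] [300.6 430.9] 0.02
tray 0.01 [522.1 231.3] [298.5 428. ] 0.02
```

View pics/c.png

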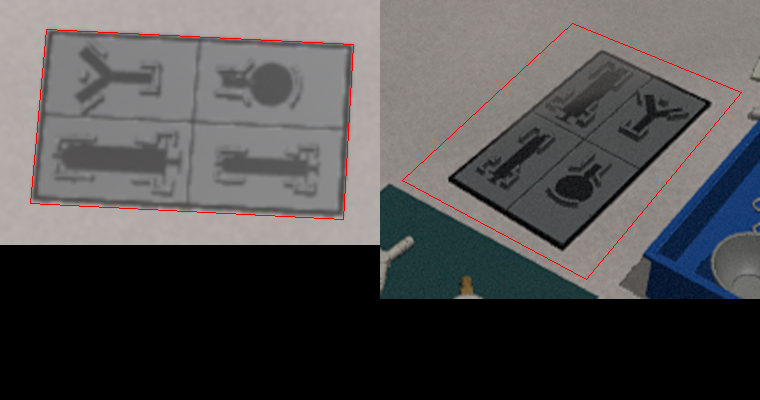

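```bash
cat > go.py <<'E'
import sys,numpy as np
from rig import *
# go.py x y z yaw : remaining shift in current tool axes (cm) and turn (rad)
x,y,z,w=map(float,sys.argv[1:5]);s=sense();p=s["ee_pos"];a=s["orientation"][2]
d=np.array([x,y])-p[:2]
r=(a-w+np.pi)%(2*np.pi)-np.pi
def loc(a):return (100*np.array([d@[np.cos(a),np.sin(a)],d@[np.sin(a),-np.cos(a)]])).round(2)
print("t",round(s["time"],2),"at",p.round(4),"yaw",round(a,3),"w",round(s["gripper_width"],4),"F",s["ft_force"].round(1))
print("shift now-axes",loc(a),"after-turn axes",loc(w),"dz",round(100*(p[2]-z),2),"turn",round(r,3))
E
python3 -c "
import rig;print([n for n in dir(rig) if n[0]!='_']);print(getattr(rig,'nose_length',None))"
python3 go.py .4432 -.3838 .12 1.497
```

```text
['PlanningError', 'camera_info', 'capture', 'hand_in', 'nose_length', 'sense']
0.008
t 0.1 at [0.1903 0.542  0.2217] yaw 2.804 w 0.0918 F [-0.3  0.2  0.2]
shift now-axes [-54.54 -78.97] after-turn axes [-90.47  32.05] dz 10.17 turn 1.307
```

```bash
python3 -m handwheel '[0,0,0,0.145,0,0,0,0.145,0,0,0,0.145,0,0,0,0.145,0,0,0,0.145,0,0,0,0.145,0,0,0,0.145,0,0,0,0.145]' 55; python3 -m handwheel '[0,0,0,0.147,-3,4,0,0,-3,4,0,0,-3,4,0,0,-3,4,0,0,-3,4,0,0,-4,3,0,0,-4,3,0,0]';  python3 go.py .4432 -.3838 .12 1.497
```

```text
time: 0.9
ee_pos: [0.1904, 0.5422, 0.222]
orientation: [-3.141, 0.001, 1.638]
ft_force: [0.1, -0.6, -0.1]
gripper_width: 0.0507
time: 1.7
ee_pos: [0.4336, 0.2921, 0.2222]
orientation: [-3.141, 0.0, 1.497]
ft_force: [0.7, 0.2, 0.5]
gripper_width: 0.0505
t 1.7 at [0.4336 0.2921 0.2222] yaw 1.497 w 0.0505 F [0.7 0.2 0.5]
shift now-axes [-67.33   5.95] after-turn axes [-67.33   5.94] dz 10.22 turn -0.0
```

```bash
python3 -m handwheel '[-4.9,0.4,0,0,-4.9,0.4,0,0,-4.9,0.4,0,0,-4.9,0.4,0,0,-4.9,0.4,0,0,-4.9,0.4,0,0,-4.9,0.4,0,0,-4.9,0.4,0,0]'; python3 -m handwheel '[-4.8,0.4,1.2,0,-4.8,0.4,1.2,0,-4.8,0.4,1.2,0,-4.8,0.5,1.2,0,-4.8,0.5,1.2,0,-4.13,0.54,1.2,0]';  python3 go.py .4432 -.3838 .012 1.497
python3 - <<'E'
from h import *
for n in("top","scene"):
    p,d=capture(n);c=pix(n,[[.4432,-.3838,.03]])[0].astype(int);np.savez(n+"1.npz",p=p,d=d)
    r=cv2.resize(p[max(0,c[1]-50):c[1]+50,max(0,c[0]-65):c[0]+65,::-1],(390,300),interpolation=cv2.INTER_CUBIC)
    o=r if n=="top" else np.hstack([o,r])
cv2.imwrite("pics/d.png",o)
E
```

```text
time: 2.5
ee_pos: [0.4352, -0.1013, 0.2225]
orientation: [3.141, -0.0, 1.497]
ft_force: [1.5, -0.6, -0.0]
gripper_width: 0.0504
time: 3.1
ee_pos: [0.4416, -0.3842, 0.1496]
orientation: [-3.141, -0.0, 1.496]
ft_force: [0.1, 0.0, 0.9]
gripper_width: 0.0503
t 3.1 at [ 0.4416 -0.3842  0.1496] yaw 1.496 w 0.0503 F [0.1 0.  0.9]
shift now-axes [0.05 0.15] after-turn axes [0.05 0.15] dz 13.76 turn -0.001
```

View pics/d.png

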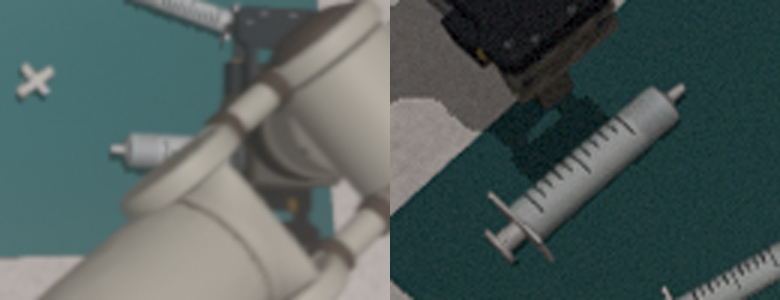

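The gripper sits over the barrel in the top view, which the arm mostly hides (nozzle about (118,150)). Nothing stands in the way, so I go down.

```bash
python3 -m handwheel '[0,0.1,4,0,0,0,4,0,0,0,3,0,0,0,1.5,0,0,0,0.9,0,0,0,0,0]' 55 15; python3 -m handwheel '[0,0,0,0,0,0,0,0,0,0,0,0,0,0,0,0,0,0,0,0]' 20 15; python3 -m handwheel '[0,0,-1,0,0,0,-3,0,0,0,-4,0,0,0,-4,0,0,0,0,0]'; python3 go.py .4892 .3240 .12 1.4986
```

```text
time: 3.8
ee_pos: [0.4433, -0.3816, 0.0165]
orientation: [-3.141, -0.001, 1.497]
ft_force: [-0.1, -0.1, 0.2]
gripper_width: 0.0506
time: 4.3
ee_pos: [0.4441, -0.3829, 0.018]
orientation: [3.14, 0.002, 1.497]
ft_force: [-0.7, 0.7, 6.8]
gripper_width: 0.0293
time: 4.8
ee_pos: [0.446, -0.3853, 0.1439]
orientation: [3.133, 0.009, 1.497]
ft_force: [0.2, -0.5, 0.4]
gripper_width: 0.0296
t 4.8 at [ 0.446  -0.3853  0.1439] yaw 1.497 w 0.0296 F [ 0.2 -0.5  0.4]
shift now-axes [71.06 -0.93] after-turn axes [71.06 -0.8 ] dz 2.39 turn -0.002
```

```bash
python3 -m handwheel '[4.9,0,0,0,4.9,0,0,0,4.9,0,0,0,4.9,0,0,0,4.9,0,0,0,4.9,0,0,0,4.9,0,0,0,4.9,0,0,0]'; python3 -m handwheel '[4.9,0,0,0,4.9,0,0,0,4.9,0,0,0,4.9,0,0,0,4.9,0,0,0,4.9,-0.4,1,0,2.5,-0.4,1,0,0,0,0,0]';  python3 go.py .4892 .3240 .05 1.4986
python3 - <<'E'
from h import *
for n in("top","scene"):
    p,d=capture(n);c=pix(n,[[.4892,.324,.06]])[0].astype(int)
    r=cv2.resize(p[max(0,c[1]-50):c[1]+50,max(0,c[0]-65):c[0]+65,::-1],(390,300),interpolation=cv2.INTER_CUBIC)
    o=r if n=="top" else np.hstack([o,r])
cv2.imwrite("pics/e.png",o)
E
```

```text
time: 5.6
ee_pos: [0.4715, 0.0109, 0.1362]
orientation: [-3.141, -0.0, 1.496]
ft_force: [1.3, -0.1, 0.2]
gripper_width: 0.0293
time: 6.4
ee_pos: [0.4854, 0.3297, 0.1142]
orientation: [-3.138, 0.001, 1.501]
ft_force: [-0.1, -0.4, -0.1]
gripper_width: 0.0293
t 6.4 at [0.4854 0.3297 0.1142] yaw 1.501 w 0.0293 F [-0.1 -0.4 -0.1]
shift now-axes [-0.55  0.42] after-turn axes [-0.54  0.42] dz 6.42 turn 0.002
```

View pics/e.png

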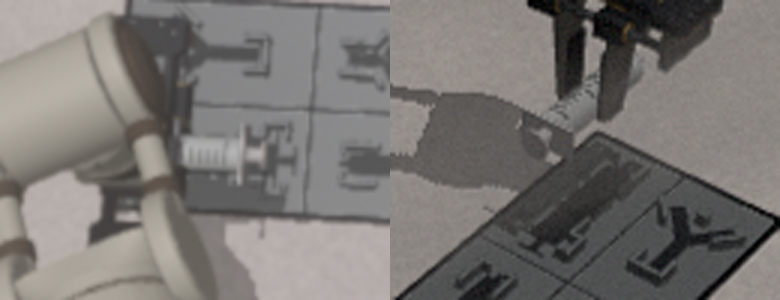

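Run:
```python
from h import *
c=pix("top",[[.4892,.324,.06]])[0].astype(int);o=c-[65,50]
e=sense()["ee_pos"][:2];u=np.array([np.cos(1.5),np.sin(1.5)]);v=[u[1],-u[0]]
for nm,q in(("wing",(238,153)),("thumb",(275,155))):
    w=ray("top",o+np.array(q)/3,.118)[0];print(nm,w.round(4),"rel tcp along,across",((w-e)@u).round(4),((w-e)@v).round(4))
for nm,q in(("Ynest stem slot end",(268,55)),("seam cross",(312,106))):print(nm,ray("top",o+np.array(q)/3,.006)[0].round(4))
```

```text
wing [0.4813 0.2767] rel tcp along,across -0.0507 -0.0023
thumb [0.4789 0.2455] rel tcp along,across -0.082 -0.0025
Ynest stem slot end [0.5816 0.2732]
seam cross [0.5334 0.2326]
```

```bash
python3 -m handwheel '[-0.3,0.2,2,0,-0.25,0.22,2,0,0,0,1.5,0,0,0,0.8,0,0,0,0,0,0,0,0,0]';  python3 go.py .4895 .3240 .025 1.4986
python3 - <<'E'
from h import *
for n in("top","scene"):
    p,d=capture(n);c=pix(n,[[.4892,.324,.04]])[0].astype(int)
    r=cv2.resize(p[max(0,c[1]-50):c[1]+50,max(0,c[0]-65):c[0]+65,::-1],(390,300),interpolation=cv2.INTER_CUBIC)
    o=r if n=="top" else np.hstack([o,r])
cv2.imwrite("pics/f.png",o)
E
```

```text
time: 7.1
ee_pos: [0.4922, 0.3216, 0.0544]
orientation: [3.141, -0.0, 1.496]
ft_force: [0.1, -0.2, -0.0]
gripper_width: 0.0295
t 7.1 at [0.4922 0.3216 0.0544] yaw 1.496 w 0.0295 F [ 0.1 -0.2 -0. ]
shift now-axes [ 0.22 -0.29] after-turn axes [ 0.22 -0.29] dz 2.94 turn -0.002
```

View pics/f.png

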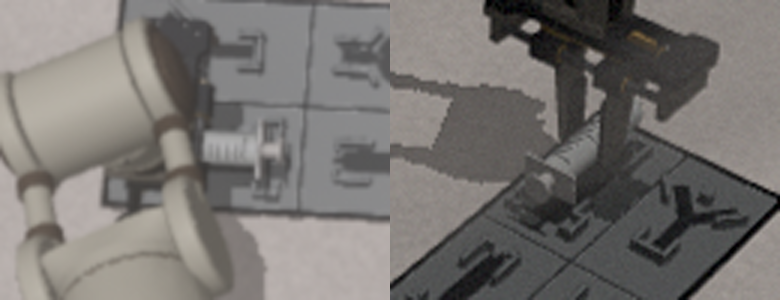

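Run:
```python
from h import *
f=lambda x,y:(144+(x+.5)/12.19-.5,227+(y+.5)/14.67-.5)
for q in((95,215),(635,240),(365,226)):print(ray("top",f(*q),.006))
c=pix("top",[[.4892,.324,.04]])[0].astype(int)-[65,50]
u=np.array([np.cos(1.4986),np.sin(1.4986)])
s=sense();e=s["ee_pos"];print(s["ee_pos"])
for h in(.01,.05):print((pix("top",[[*(np.array([.4892,.324])-.058*u),h]])-c)*3)
print("wing", [ray("top",c+(np.array([259,147])+.5)/3-.5,.05), e[:2]-.058*u])
```

```text
[[0.49332468 0.38766731]]
[[0.48589228 0.26635612]]
[[0.48988713 0.32698859]]
[0.49251318 0.32196608 0.05481503]
[[268.3025104  156.26126561]]
[[259.89913513 152.39328018]]
wing [array([[0.4907246 , 0.26786949]]), array([0.48832943, 0.26411717])]
```

```bash
python3 -m handwheel '[0,-0.15,0.5,0,0,-0.15,0.5,0,0,0,0.5,0,0,0,0.5,0,0,0,0.3,0,0,0,0.2,0,0,0,0,0,0,0,0,0]';  python3 go.py .4895 .3250 .025 1.4986
```

```text
time: 8.0
ee_pos: [0.4888, 0.3219, 0.0287]
orientation: [3.141, -0.0, 1.497]
ft_force: [0.4, 0.3, -0.3]
gripper_width: 0.0296
t 8.0 at [0.4888 0.3219 0.0287] yaw 1.497 w 0.0296 F [ 0.4  0.3 -0.3]
shift now-axes [0.31 0.05] after-turn axes [0.31 0.05] dz 0.37 turn -0.002
```

```bash
python3 -m handwheel '[0,0,0.2,0,0,0,0.2,0,0,0,0,0,0,0,0,0]'; python3 -m handwheel '[0,0,0.2,0,0,0,0.1,0,0,0,0,0]'
```

```text
time: 8.4
ee_pos: [0.4886, 0.3218, 0.0246]
orientation: [-3.141, 0.0, 1.497]
ft_force: [0.6, 0.0, -0.6]
gripper_width: 0.0297
time: 8.7
ee_pos: [0.489, 0.3221, 0.023]
orientation: [3.141, 0.0, 1.497]
ft_force: [-3.6, -2.4, 8.9]
gripper_width: 0.0298
```

```bash
python3 -m handwheel '[0,0,0,0,0,0,0,0,0,0,0,0]' 50; python3 -m handwheel '[0,0,-1,0,0,0,-2,0,0,0,-4,0,0,0,-4,0,0,0,0,0]';python3 go.py .5788 -.382 .15 1.195
```

```text
time: 9.0
ee_pos: [0.4886, 0.3218, 0.0214]
orientation: [-3.141, 0.0, 1.497]
ft_force: [0.8, -0.5, -0.2]
gripper_width: 0.0459
time: 9.5
ee_pos: [0.493, 0.3237, 0.1392]
orientation: [3.13, -0.006, 1.497]
ft_force: [0.6, 0.1, 0.6]
gripper_width: 0.0462
t 9.5 at [0.493  0.3237 0.1392] yaw 1.497 w 0.0462 F [0.6 0.1 0.6]
shift now-axes [-69.74  13.77] after-turn axes [-62.49  33.89] dz -1.08 turn 0.302
```

```bash
python3 -m handwheel '[-4.8,0.9,0,0,-4.8,0.9,0,0,-4.8,0.9,0,0,-4.8,0.9,0,0,-4.8,0.9,0,0,-4.8,0.9,0,0,-4.8,0.9,0,0,-4.8,0.9,0,0]'; python3 -m handwheel '[-4.8,0.9,0,0,-4.8,0.9,0,0,-4.8,0.9,0,0,-4.8,1.1,0,0,-4.8,1.1,0,0,-4.8,1.1,0,0,-2.4,0.4,0,0,0,0,1,0.1]'; python3 -m handwheel '[0,0,2,0.1,0,0,2,0.1,0,0,0,0,0,0,0,0]';  python3 go.py .5788 -.382 .014 1.195
python3 - <<'E'
from h import *
for n,P in(("top",[.4892,.324,.02]),("scene",[.4892,.324,.02])):
    p,d=capture(n);c=pix(n,[P])[0].astype(int);np.savez(n+"2.npz",p=p,d=d)
    r=cv2.resize(p[max(0,c[1]-50):c[1]+50,max(0,c[0]-65):c[0]+65,::-1],(390,300),interpolation=cv2.INTER_CUBIC)
    o=r if n=="top" else np.hstack([o,r])
c=pix("scene",[[.5788,-.382,.03]])[0].astype(int)
r2=cv2.resize(p[c[1]-65:c[1]+35,c[0]-65:c[0]+65,::-1],(390,300),interpolation=cv2.INTER_CUBIC)
cv2.imwrite("pics/g.png",np.vstack([o,np.hstack([r2,r2*0])]))
E
```

```text
time: 10.3
ee_pos: [0.5318, -0.0683, 0.1315]
orientation: [-3.142, -0.0, 1.497]
ft_force: [0.3, -0.3, -0.0]
gripper_width: 0.0461
time: 11.1
ee_pos: [0.5729, -0.387, 0.1227]
orientation: [3.139, 0.003, 1.391]
ft_force: [0.4, 1.4, -0.7]
gripper_width: 0.0456
time: 11.5
ee_pos: [0.5726, -0.382, 0.0814]
orientation: [-3.141, -0.0, 1.199]
ft_force: [-0.4, 0.7, -0.2]
gripper_width: 0.0461
t 11.5 at [ 0.5726 -0.382   0.0814] yaw 1.199 w 0.0461 F [-0.4  0.7 -0.2]
shift now-axes [0.22 0.58] after-turn axes [0.23 0.58] dz 6.74 turn 0.004
```

View pics/g.png

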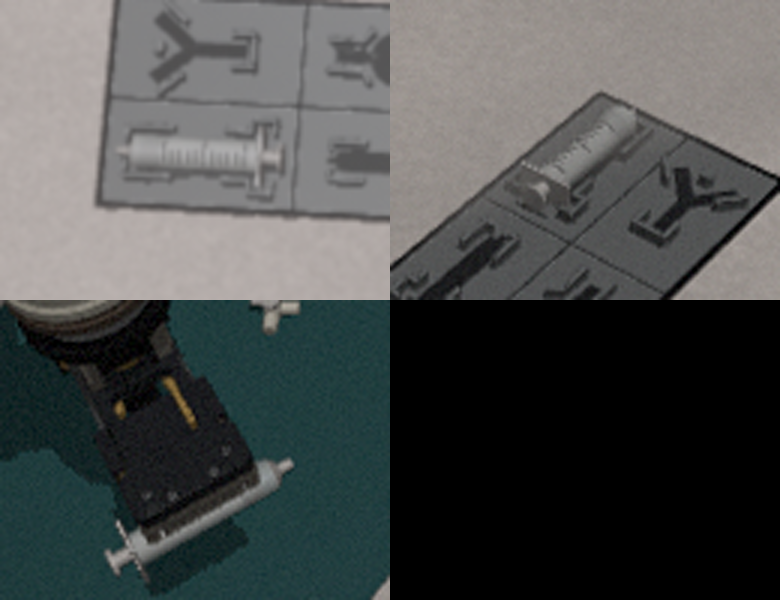

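The large syringe lies in its outline in the top view: barrel at about (190,153), wings at (262,158), in the slot. I carry on with the small syringe and will check the large one's height from depth.

```bash
python3 -m handwheel '[0.2,0.3,0,0,0,0.28,2,0,0,0,2.2,0,0,0,1.5,0,0,0,1.0,0,0,0,0,0]' 50 12; python3 -m handwheel '[0,0,0,0,0,0,0,0,0,0,0,0,0,0,0,0,0,0,0,0]' 10 12; python3 -m handwheel '[0,0,-1,0,0,0,-3,0,0,0,-4,0,0,0,-4,0,0,0,0,0,0,0,0,0]'; python3 go.py .4767 .1514 .06 1.4986
python3 - <<'E'
from h import *
# large seat check by depth (before: empty tray from top0)
d0=np.load("top0.npz")["d"];d2=np.load("top2.npz")["d"]
C0,C=cloud("top",d0),cloud("top",d2);u=np.array([.0722,.9974])
m=(d2>0)
rel=C[...,:2]-[.4892,.324];a=rel@u;b=rel@[u[1],-u[0]]
for lo,hi in((-.05,-.03),(-.02,0),(0,.02),(.03,.05)):
    k=m&(a>lo)&(a<hi)&(abs(b)<.004);print("barrel top",lo,np.median(C[...,2][k]).round(4),"tile far b", np.median(C[...,2][m&(a>lo)&(a<hi)&(abs(b)>.033)&(abs(b)<.042)]).round(4),"floor before",np.median(C0[...,2][k]).round(4))
E
```

```text
time: 12.2
ee_pos: [0.5779, -0.3815, 0.0121]
orientation: [-3.138, -0.001, 1.197]
ft_force: [0.2, -0.2, -0.3]
gripper_width: 0.046
time: 12.7
ee_pos: [0.5795, -0.3831, 0.0157]
orientation: [3.14, 0.001, 1.197]
ft_force: [-0.0, -0.1, 3.7]
gripper_width: 0.0212
time: 13.3
ee_pos: [0.5795, -0.383, 0.1363]
orientation: [3.139, 0.001, 1.197]
ft_force: [-0.2, -0.1, -1.4]
gripper_width: 0.0209
t 13.3 at [ 0.5795 -0.383   0.1363] yaw 1.197 w 0.0209 F [-0.2 -0.1 -1.4]
shift now-axes [ 45.99 -29.09] after-turn axes [ 52.56 -14.11] dz 7.63 turn -0.302
barrel top -0.05 0.0382 tile far b 0.0072 floor before 0.0079
barrel top -0.02 0.0358 tile far b 0.008 floor before 0.0093
barrel top 0 0.0381 tile far b 0.0069 floor before 0.0092
barrel top 0.03 0.0367 tile far b 0.0076 floor before 0.0076
```

```bash
python3 -m handwheel '[4.1,-2.6,0,0,4.1,-2.6,0,0,4.1,-2.6,0,0,4.1,-2.6,0,0,4.1,-2.6,0,0,4.1,-2.6,0,0,4.1,-2.6,0,0,4.1,-2.6,0,0]'; python3 -m handwheel '[4.1,-2.6,0,0,4.1,-2.6,0,0,4.1,-2.6,0,0,0.9,-0.5,0,0,0,0,2,-0.1,0,0,2,-0.1,0,0,2,-0.1,0,0,0,0]'; python3 -m handwheel '[0,0,0,0]'; python3 go.py .4770 .1524 .02 1.4986
python3 - <<'E'
from h import *
for n in("top","scene"):
    p,d=capture(n);c=pix(n,[[.477,.152,.05]])[0].astype(int);print(c)
    r=cv2.resize(p[max(0,c[1]-50):c[1]+50,max(0,c[0]-65):c[0]+65,::-1],(390,300),interpolation=cv2.INTER_CUBIC)
    o=r if n=="top" else np.hstack([o,r])
cv2.imwrite("pics/h.png",o)
E
```

```text
time: 14.1
ee_pos: [0.5029, 0.0009, 0.1326]
orientation: [-3.138, 0.0, 1.196]
ft_force: [1.1, 0.6, -0.3]
gripper_width: 0.0204
time: 14.9
ee_pos: [0.4725, 0.1512, 0.0705]
orientation: [-3.133, 0.002, 1.497]
ft_force: [-0.7, -0.0, -0.6]
gripper_width: 0.0205
time: 15.0
ee_pos: [0.4754, 0.1515, 0.0738]
orientation: [-3.139, 0.001, 1.494]
ft_force: [0.0, 0.6, -0.0]
gripper_width: 0.0206
t 15.0 at [0.4754 0.1515 0.0738] yaw 1.494 w 0.0206 F [ 0.   0.6 -0. ]
shift now-axes [0.11 0.16] after-turn axes [0.1  0.16] dz 5.38 turn -0.005
[235 243]
[273 141]
```

View pics/h.png

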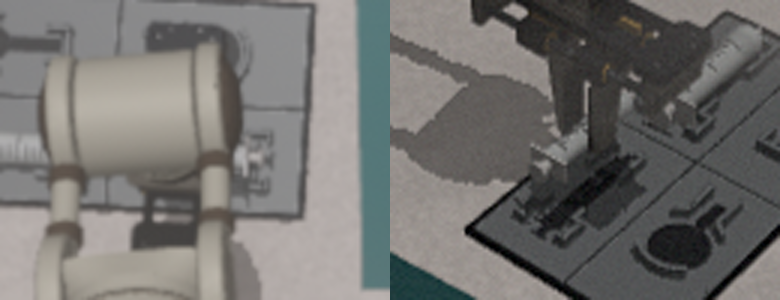

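```bash
python3 -m handwheel '[0.1,0.15,2,0,0,0,1.5,0,0,0,0.8,0,0,0,0.4,0,0,0,0.2,0,0,0,0,0]'; python3 -m handwheel '[0,0,0.2,0,0,0,0.1,0,0,0,0,0,0,0,0,0]'; python3 go.py .4770 .1524 .02 1.4986
```

```text
time: 15.7
ee_pos: [0.4781, 0.1527, 0.0262]
orientation: [3.141, 0.0, 1.497]
ft_force: [-1.0, -2.3, -0.3]
gripper_width: 0.0205
time: 16.1
ee_pos: [0.4782, 0.1527, 0.0231]
orientation: [3.141, 0.0, 1.497]
ft_force: [-1.2, -2.8, 3.4]
gripper_width: 0.0206
t 16.1 at [0.4782 0.1527 0.0231] yaw 1.497 w 0.0206 F [-1.2 -2.8  3.4]
shift now-axes [-0.04 -0.12] after-turn axes [-0.04 -0.12] dz 0.31 turn -0.002
```

```bash
python3 -m handwheel '[-0.15,-0.1,0,0,0,0,0,0]'; python3 -m handwheel '[0,0,0.1,0,0,0,0.1,0,0,0,0,0,0,0,0,0]'
```

```text
time: 16.3
ee_pos: [0.4768, 0.1516, 0.0226]
orientation: [3.141, -0.001, 1.496]
ft_force: [0.2, -1.1, 1.3]
gripper_width: 0.0203
time: 16.7
ee_pos: [0.4772, 0.1517, 0.0209]
orientation: [3.14, -0.001, 1.497]
ft_force: [1.5, 1.0, 2.8]
gripper_width: 0.0204
```

```bash
python3 -m handwheel '[0,0,0,0,0,0,0,0,0,0,0,0]' 40; python3 -m handwheel '[0,0,-1,0,0,0,-2,0,0,0,-4,0,0,0,-4,0,0,0,0,0,0,0,0,0]' 80; python3 go.py .587 -.1135 .12 2.25
```

```text
time: 17.0
ee_pos: [0.4759, 0.1514, 0.0201]
orientation: [-3.14, 0.0, 1.497]
ft_force: [-0.4, 0.3, -0.3]
gripper_width: 0.0367
time: 17.6
ee_pos: [0.4774, 0.1515, 0.132]
orientation: [3.139, -0.0, 1.497]
ft_force: [0.3, 0.3, 0.2]
gripper_width: 0.0739
t 17.6 at [0.4774 0.1515 0.132 ] yaw 1.497 w 0.0739 F [0.3 0.3 0.2]
shift now-axes [-25.62  12.89] after-turn axes [-27.51  -8.12] dz 1.2 turn -0.753
```

```bash
python3 -m handwheel '[-4.3,2.1,0,0,-4.3,2.1,0,0,-4.3,2.2,0,0,-4.3,2.2,0,0,-4.3,2.2,0,0,-4.1,2.1,0,0,0,0,1,-0.145,0,0,1,-0.145]'; python3 -m handwheel '[0,0,1,-0.145,0,0,1,-0.145,0,0,0,-0.145,0,0,0,-0.025,0,0,0,0]'; python3 go.py .587 -.1135 .020 2.25
python3 - <<'E'
from h import *
p,d=capture("top");C=cloud("top",d);u=np.array([.0722,.9974]);m=d>0
rel=C[...,:2]-[.4767,.1514];a=rel@u;b=rel@[u[1],-u[0]]
for lo,hi in((-.04,-.02),(-.02,0),(0,.02),(.02,.04)):
    k=m&(a>lo)&(a<hi)&(abs(b)<.004);print("barrel top",lo,np.median(C[...,2][k]).round(4),"tile", np.median(C[...,2][m&(a>lo)&(a<hi)&(abs(b)>.03)&(abs(b)<.042)]).round(4))
for i,(n,P) in enumerate((("top",[.4767,.1514,.02]),("scene",[.4767,.1514,.02]),("scene",[.587,-.1135,.06]))):
    p,d=capture(n);c=pix(n,[P])[0].astype(int)
    r=cv2.resize(p[max(0,c[1]-50):c[1]+50,max(0,c[0]-65):c[0]+65,::-1],(390,300),interpolation=cv2.INTER_CUBIC)
    o=r if i==0 else np.hstack([o,r]) if i==1 else np.vstack([o,np.hstack([r,r*0])])
cv2.imwrite("pics/i.png",o)
E
```

```text
time: 18.4
ee_pos: [0.5855, -0.1147, 0.1084]
orientation: [-3.139, -0.002, 1.79]
ft_force: [0.3, 0.5, -0.3]
gripper_width: 0.0736
time: 18.9
ee_pos: [0.5856, -0.1131, 0.0895]
orientation: [-3.141, -0.002, 2.244]
ft_force: [0.4, -0.2, -0.2]
gripper_width: 0.0735
t 18.9 at [ 0.5856 -0.1131  0.0895] yaw 2.244 w 0.0735 F [ 0.4 -0.2 -0.2]
shift now-axes [-0.12  0.09] after-turn axes [-0.12  0.09] dz 6.95 turn -0.006
barrel top -0.04 0.0273 tile 0.0075
barrel top -0.02 0.0276 tile 0.0065
barrel top 0 0.0255 tile 0.0072
barrel top 0.02 0.028 tile 0.0078
```

View pics/i.png

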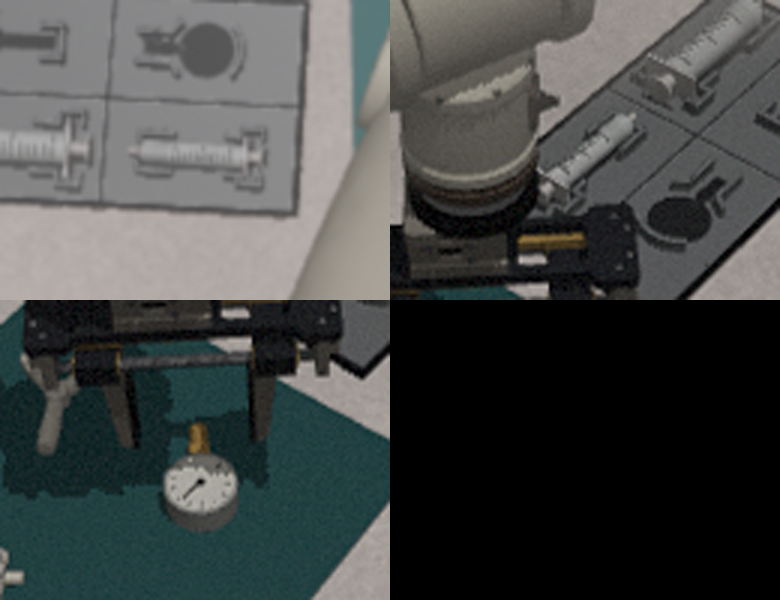

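The small syringe is seated: barrel top about 20 mm above its tile at pixel (190,155), wings in the slot. The open fingers straddle the gauge line, so I go down on the gauge.

```bash
python3 -m handwheel '[-0.1,0.1,2,0,0,0,2.5,0,0,0,1.8,0,0,0,1.1,0,0,0,0,0]' 80 25; python3 -m handwheel '[0,0,0,0,0,0,0,0,0,0,0,0,0,0,0,0,0,0,0,0]' 45 25; python3 -m handwheel '[0,0,-1,0,0,0,-3,0,0,0,-4,0,0,0,-2,0,0,0,0,0,0,0,0,0]'; python3 go.py .5704 .1446 .06 1.4986
```

```text
time: 19.6
ee_pos: [0.5865, -0.1131, 0.0151]
orientation: [-3.14, -0.003, 2.246]
ft_force: [-0.3, 0.5, 1.0]
gripper_width: 0.0736
time: 20.1
ee_pos: [0.5887, -0.1139, 0.0179]
orientation: [3.141, 0.002, 2.247]
ft_force: [-0.2, 0.5, 6.6]
gripper_width: 0.0512
time: 20.7
ee_pos: [0.5873, -0.1133, 0.116]
orientation: [-3.141, -0.001, 2.247]
ft_force: [0.3, 0.1, -1.8]
gripper_width: 0.051
t 20.7 at [ 0.5873 -0.1133  0.116 ] yaw 2.247 w 0.051 F [ 0.3  0.1 -1.8]
shift now-axes [21.18 14.82] after-turn axes [25.6  -3.54] dz 5.6 turn 0.748
```

```bash
python3 -m handwheel '[0,0,0,0.145,0,0,0,0.145,0,0,0,0.145,0,0,0,0.145,0,0,0,0.145,0,0,0,0.02,4.3,-0.6,0,0,4.3,-0.6,0,0]'; python3 -m handwheel '[4.3,-0.6,0,0,4.3,-0.6,0,0,4.2,-0.6,1.5,0,4.2,-0.6,1.5,0,0,0,1,0,0,0,0.5,0,0,0,0,0,0,0,0,0]'; python3 go.py .5706 .1455 .06 1.4986
python3 - <<'E'
from h import *
for n in("top","scene"):
    p,d=capture(n);c=pix(n,[[.5704,.1446,.07]])[0].astype(int);print(c);np.savez(n+"3.npz",p=p,d=d)
    r=cv2.resize(p[max(0,c[1]-50):c[1]+50,max(0,c[0]-65):c[0]+65,::-1],(390,300),interpolation=cv2.INTER_CUBIC)
    o=r if n=="top" else np.hstack([o,r])
cv2.imwrite("pics/j.png",o)
E
```

```text
time: 21.5
ee_pos: [0.5806, -0.0265, 0.1149]
orientation: [-3.139, -0.001, 1.502]
ft_force: [0.3, 0.4, -0.2]
gripper_width: 0.0513
time: 22.3
ee_pos: [0.5699, 0.1431, 0.0717]
orientation: [3.142, 0.0, 1.501]
ft_force: [0.6, -0.5, -1.5]
gripper_width: 0.0514
t 22.3 at [0.5699 0.1431 0.0717] yaw 1.501 w 0.0514 F [ 0.6 -0.5 -1.5]
shift now-axes [0.25 0.06] after-turn axes [0.25 0.06] dz 1.17 turn 0.002
[237 207]
[304 152]
```

View pics/j.png

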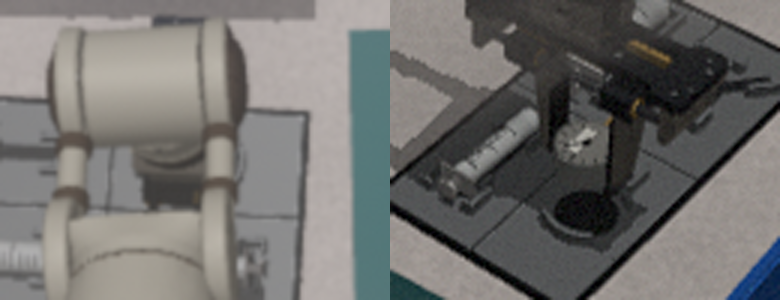

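Run:
```python
from h import *
p=np.load("scene3.npz")["p"].astype(int);s=sense();e=s["ee_pos"][:2];u=np.array([np.cos(1.5),np.sin(1.5)]);v=np.array([u[1],-u[0]])
z=s["ee_pos"][2]+.0095;c0=pix("scene",[[*e,z]])[0]
for off in(-.026,0,.026):print("pred",off,((pix("scene",[[*(e+off*u),z]])-[239,102])*3+[390,0]).round(0), ((pix("scene",[[*(e+off*v),z]])-[239,102])*3+[390,0]).round(0))
m=((p.min(2)>120)&(np.hypot(*(np.indices(p.shape[:2])-c0[::-1][:,None,None]))<18)).astype(np.uint8)
k,l,st,c=cv2.connectedComponentsWithStats(m);j=1+np.argmax(st[1:,4]);W=ray("scene",np.argwhere(l==j)[:,::-1],z)-e
print("along",np.percentile(W@u,[0,50,100]).round(4),"across",np.percentile(W@v,[0,50,100]).round(4),st[j])
```

```text
pred -0.026 [[566. 160.]] [[560. 126.]]
pred 0 [[587. 141.]] [[587. 141.]]
pred 0.026 [[608. 122.]] [[615. 156.]]
along [-0.0029  0.0053  0.0109] across [-0.0108 -0.007  -0.0015] [301 145   7   4  18]
```

```bash
python3 -m handwheel '[0.25,0.05,2,0,0,0,1.5,0,0,0,0.5,0,0,0,0.3,0,0,0,0,0,0,0,0,0]'; python3 -m handwheel '[0,0,0.2,0,0,0,0.2,0,0,0,0,0,0,0,0,0]';python3 go.py .5706 .1455 .06 1.4986
```

```text
time: 23.0
ee_pos: [0.5706, 0.1468, 0.0291]
orientation: [3.141, -0.0, 1.502]
ft_force: [0.6, -0.7, -1.0]
gripper_width: 0.0511
time: 23.4
ee_pos: [0.5702, 0.1467, 0.0246]
orientation: [3.141, 0.0, 1.502]
ft_force: [0.5, -0.6, -1.7]
gripper_width: 0.0512
t 23.4 at [0.5702 0.1467 0.0246] yaw 1.502 w 0.0512 F [ 0.5 -0.6 -1.7]
shift now-axes [-0.12  0.04] after-turn axes [-0.12  0.05] dz -3.54 turn 0.003
```

```bash
python3 -m handwheel '[0,0,0.1,0,0,0,0.1,0,0,0,0,0]'; python3 -m handwheel '[0,0,0.1,0,0,0,0,0,0,0,0,0]'
```

```text
time: 23.7
ee_pos: [0.5703, 0.1468, 0.0229]
orientation: [3.141, 0.0, 1.502]
ft_force: [-0.2, -0.7, 1.0]
gripper_width: 0.0514
time: 24.0
ee_pos: [0.5704, 0.1468, 0.0229]
orientation: [3.142, 0.0, 1.502]
ft_force: [-3.4, -1.1, 8.8]
gripper_width: 0.0514
```

```bash
python3 -m handwheel '[0,0,0,0,0,0,0,0,0,0,0,0]' 68; python3 -m handwheel '[0,0,-1,0,0,0,-2,0,0,0,-4,0,0,0,-3,0,0,0,0,0,0,0,0,0]'; python3 go.py .4509 -.114 .12 2.12
```

```text
time: 24.3
ee_pos: [0.57, 0.1469, 0.0214]
orientation: [-3.141, -0.0, 1.502]
ft_force: [0.2, -0.3, -0.3]
gripper_width: 0.0625
time: 24.9
ee_pos: [0.5706, 0.1468, 0.1226]
orientation: [3.14, -0.0, 1.502]
ft_force: [-0.2, 0.1, 0.2]
gripper_width: 0.0621
t 24.9 at [0.5706 0.1468 0.1226] yaw 1.502 w 0.0621 F [-0.2  0.1  0.2]
shift now-axes [-26.85 -10.15] after-turn axes [-16.   -23.83] dz 0.26 turn -0.618
```

```bash
python3 -m handwheel '[-4.5,-1.7,0,0,-4.5,-1.7,0,0,-4.5,-1.7,0,0,-4.5,-1.7,0,0,-4.5,-1.7,0,0,-4.35,-1.65,0,0,0,0,1,-0.14,0,0,1,-0.14]' 38; python3 -m handwheel '[0,0,1,-0.14,0,0,1,-0.14,0,0,0,-0.06,0,0,0,0,0,0,0,0]'; python3 go.py .4509 -.114 .012 2.12
python3 - <<'E'
from h import *
p,d=capture("top");C=cloud("top",d);m=d>0;p=p.astype(int)
rel=C[...,:2]-[.5704,.1446];r=np.hypot(*rel.transpose(2,0,1));k=m&(r<.018)
print("dial z",np.percentile(C[...,2][k],[5,50,95]).round(4),"tile",np.median(C[...,2][m&(r>.045)&(abs(rel[...,0])<.04)]).round(4))
R=cv2.inRange(p.astype(np.uint8),(120,120,120),(255,255,255));R[(r>.035)]=0
q=np.argwhere(R)[:,::-1];print("dial c",ray("top",q,.032).mean(0).round(4),cv2.minEnclosingCircle((ray("top",q,.032)*1000).astype(np.float32)))
b=((p[...,0]-p[...,2])>30)&(r<.07)&m;print("brass",b.sum(),ray("top",np.argwhere(b)[:,::-1],.02).mean(0).round(4))
for n,P in(("top",[.57,.1446,.02]),("scene",[.4509,-.114,.03])):
    p,d=capture(n);c=pix(n,[P])[0].astype(int)
    r=cv2.resize(p[max(0,c[1]-50):c[1]+50,max(0,c[0]-65):c[0]+65,::-1],(390,300),interpolation=cv2.INTER_CUBIC)
    o=r if n=="top" else np.hstack([o,r])
cv2.imwrite("pics/k.png",o)
E
```

```text
time: 25.7
ee_pos: [0.4488, -0.115, 0.1]
orientation: [-3.14, -0.002, 1.784]
ft_force: [1.2, 0.7, 0.1]
gripper_width: 0.035
time: 26.2
ee_pos: [0.4497, -0.1137, 0.0807]
orientation: [-3.141, -0.002, 2.12]
ft_force: [-0.4, 0.7, 1.3]
gripper_width: 0.0347
t 26.2 at [ 0.4497 -0.1137  0.0807] yaw 2.12 w 0.0347 F [-0.4  0.7  1.3]
shift now-axes [-0.09  0.09] after-turn axes [-0.09  0.09] dz 6.87 turn 0.0
dial z [0.0288 0.0333 0.0387] tile 0.0032
dial c [0.5711 0.1436] ((566.8897094726562, 143.35305786132812), 34.7254524230957)
brass 58 [0.5733 0.1906]
```

View pics/k.png

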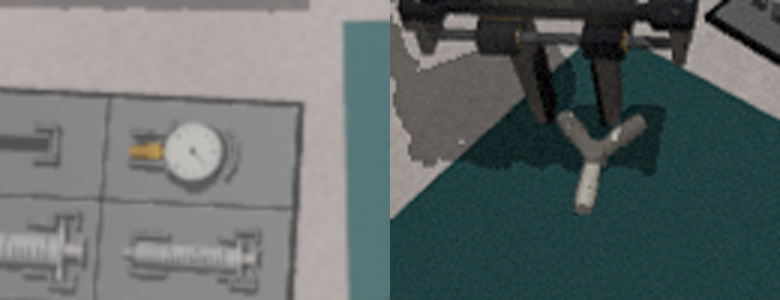

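The gauge is seated: dial at pixel (192,152), stem in its channel at (145,152), dial about 26 mm above the tile. The lit stem of the Y is the lower arm at about (585,190), as measured. Now I grip it.

```bash
python3 -m handwheel '[-0.1,0.1,2,0,0,0,2.3,0,0,0,1.5,0,0,0,0.9,0,0,0,0,0]' 38 12; python3 -m handwheel '[0,0,0,0,0,0,0,0,0,0,0,0,0,0,0,0,0,0,0,0]' 3 12; python3 -m handwheel '[0,0,-1,0,0,0,-3,0,0,0,-4,0,0,0,-2,0,0,0,0,0,0,0,0,0]'; python3 go.py .5829 .3172 .06 1.4986
```

```text
time: 26.85
ee_pos: [0.4509, -0.1139, 0.0137]
orientation: [-3.14, -0.002, 2.121]
ft_force: [1.6, 0.2, 0.3]
gripper_width: 0.0347
time: 27.35
ee_pos: [0.4525, -0.1148, 0.0154]
orientation: [3.141, 0.001, 2.122]
ft_force: [-0.3, -0.4, 4.3]
gripper_width: 0.0122
time: 27.95
ee_pos: [0.4515, -0.1142, 0.1143]
orientation: [-3.142, -0.0, 2.122]
ft_force: [-0.8, -0.0, -1.2]
gripper_width: 0.0126
t 27.95 at [ 0.4515 -0.1142  0.1143] yaw 2.122 w 0.0126 F [-0.8 -0.  -1.2]
shift now-axes [29.87 33.79] after-turn axes [43.98 10.  ] dz 5.43 turn 0.623
```

```bash
python3 -m handwheel '[0,0,0,0.14,0,0,0,0.14,0,0,0,0.14,0,0,0,0.14,0,0,0,0.063,4.4,1,0,0,4.4,1,0,0,4.4,1,0,0]'; python3 -m handwheel '[4.4,1,0,0,4.4,1,0,0,4.4,1,0,0,4.4,1,0,0,4.4,1,0,0,4.4,1,1,0,4.4,1,1.5,0,0,0,1.5,0]';python3 -m handwheel '[0,0,0.3,0,0,0,0,0,0,0,0,0]'; python3 go.py .583 .3178 .02 1.4986
python3 - <<'E'
from h import *
e=sense()["ee_pos"]
for n in("top","scene"):
    p,d=capture(n);c=pix(n,[[.583,.3178,.05]])[0].astype(int);np.savez(n+"4.npz",p=p,d=d)
    r=cv2.resize(p[max(0,c[1]-50):c[1]+50,max(0,c[0]-65):c[0]+65,::-1],(390,300),interpolation=cv2.INTER_CUBIC)
    o=r if n=="top" else np.hstack([o,r])
    u=np.array([np.cos(1.4986),np.sin(1.4986)])
    print(n,[((pix(n,[[*(e[:2]+t*u),e[2]-.006]])-c+[65,50])*3).round() for t in(-.036,.014)])
cv2.imwrite("pics/l.png",o)
E
```

```text
time: 28.75
ee_pos: [0.4898, 0.0167, 0.1123]
orientation: [-3.138, -0.001, 1.497]
ft_force: [0.4, -1.1, -0.7]
gripper_width: 0.0121
time: 29.55
ee_pos: [0.5819, 0.3215, 0.071]
orientation: [-3.139, -0.0, 1.503]
ft_force: [-0.3, -0.6, -0.0]
gripper_width: 0.0126
time: 29.85
ee_pos: [0.5831, 0.316, 0.0717]
orientation: [-3.141, 0.0, 1.497]
ft_force: [0.5, 0.1, 0.4]
gripper_width: 0.0128
t 29.85 at [0.5831 0.316  0.0717] yaw 1.497 w 0.0128 F [0.5 0.1 0.4]
shift now-axes [ 0.17 -0.03] after-turn axes [ 0.17 -0.03] dz 5.17 turn -0.001
top [array([[235., 151.]]), array([[179., 149.]])]
scene [array([[173., 162.]]), array([[207., 131.]])]
```

View pics/l.png

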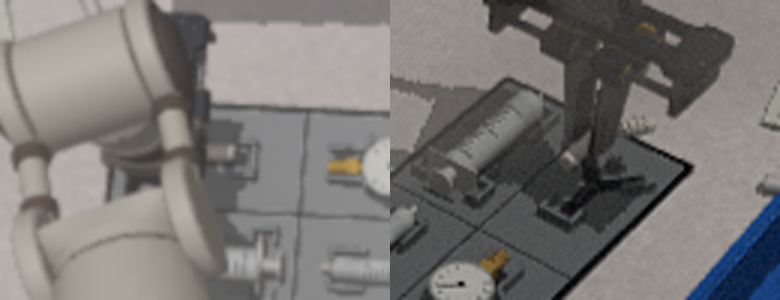

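The stem end shows at (233,151) in the top view and (565,162) in the scene view, where the prediction puts it. I lower.

```bash
python3 -m handwheel '[0.15,0,2,0,0,0,1.5,0,0,0,0.7,0,0,0,0.3,0,0,0,0,0,0,0,0,0]'; python3 -m handwheel '[0,0,0.2,0,0,0,0.2,0,0,0,0,0,0,0,0,0]';python3 go.py .583 .3178 .02 1.4986
```

```text
time: 30.55
ee_pos: [0.5838, 0.3189, 0.0274]
orientation: [3.141, -0.0, 1.499]
ft_force: [0.2, -0.1, -0.5]
gripper_width: 0.0126
time: 30.95
ee_pos: [0.5832, 0.3188, 0.0226]
orientation: [-3.142, 0.0, 1.499]
ft_force: [-0.1, -0.0, -0.7]
gripper_width: 0.0129
t 30.95 at [0.5832 0.3188 0.0226] yaw 1.499 w 0.0129 F [-0.1 -0.  -0.7]
shift now-axes [-0.1  -0.02] after-turn axes [-0.1  -0.02] dz 0.26 turn 0.0
```

```bash
python3 -m handwheel '[0,0,0.1,0,0,0,0.1,0,0,0,0,0]'; python3 -m handwheel '[0,0,0.1,0,0,0,0,0,0,0,0,0]'
```

```text
time: 31.25
ee_pos: [0.5833, 0.3188, 0.0206]
orientation: [3.142, -0.0, 1.499]
ft_force: [-0.2, -0.2, -0.9]
gripper_width: 0.0123
time: 31.55
ee_pos: [0.5834, 0.3188, 0.0204]
orientation: [3.142, 0.0, 1.499]
ft_force: [-1.8, -1.6, 5.5]
gripper_width: 0.0125
```

Contact at the expected height. I release, back off to the side and check.

```bash
python3 -m handwheel '[0,0,0,0,0,0,0,0,0,0,0,0]' 38; python3 -m handwheel '[0,0,-1,0,0,0,-2,0,0,0,-4,0,0,0,-4,0,-4,-3,0,0,-4,-3,0,0,-4,-3,0,0,-4,-3,0,0]'; python3 -m handwheel '[-4.5,0,0,0,-4.5,0,0,0,-4.5,0,0,0,-4.5,0,0,0,-4.5,0,0,0,-4.5,0,0,0,-4.5,0,0,0,0,0,0,0]'
python3 - <<'E'
from h import *
p,d=capture("top");C=cloud("top",d);m=d>0;u=np.array([.0722,.9974]);v=np.array([u[1],-u[0]])
for nm,o,ts in(("large",(.4892,.324),(-.045,-.015,.015,.045)),("small",(.4767,.1514),(-.035,-.012,.012,.035)),("gauge",(.5704,.1446),(-.015,0,.015)),("y",(.583,.3175),(-.025,-.01,.005,.014))):
    rel=C[...,:2]-o;a=rel@u;b=rel@v
    print(nm,"tile",np.median(C[...,2][m&(abs(a)<.07)&(abs(b)>.034)&(abs(b)<.043)]).round(4),[float(np.median(C[...,2][m&(abs(a-t)<.006)&(abs(b)<.004)]).round(4)) for t in ts])
for n in("top","scene"):
    p,d=capture(n)
    c=pix(n,[[.53,.235,.02]])[0].astype(int)
    r=cv2.resize(p[max(0,c[1]-60):c[1]+60,c[0]-78:c[0]+78,::-1],(390,300),interpolation=cv2.INTER_CUBIC)
    o=r if n=="top" else np.hstack([o,r]);L=p[:,:,::-1] if n=="top" else L
cv2.imwrite("pics/m.png",np.vstack([o,cv2.resize(L[120:300,280:514],(390,300))[:, :].repeat(1,0) if 0 else np.hstack([cv2.resize(L[120:300,280:514],(390,300)),cv2.resize(p[150:330,60:294,::-1],(390,300))])]))
E
```

```text
time: 31.85
ee_pos: [0.5831, 0.3187, 0.0193]
orientation: [-3.141, 0.0, 1.499]
ft_force: [-0.8, -0.0, 0.5]
gripper_width: 0.0337
time: 32.65
ee_pos: [0.4509, 0.1667, 0.1303]
orientation: [3.14, -0.0, 1.499]
ft_force: [0.6, -0.4, 0.4]
gripper_width: 0.0351
time: 33.45
ee_pos: [0.4296, -0.1513, 0.131]
orientation: [3.139, 0.003, 1.493]
ft_force: [-0.5, -0.4, -0.7]
gripper_width: 0.0347
large tile 0.0074 [0.0372, 0.0347, 0.0375, 0.0361]
small tile 0.0074 [0.0271, 0.027, 0.0306, 0.0276]
gauge tile 0.0073 [0.0334, 0.035, 0.0358]
y tile 0.0076 [0.0222, 0.0225, 0.022, 0.0229]
```

View pics/m.png

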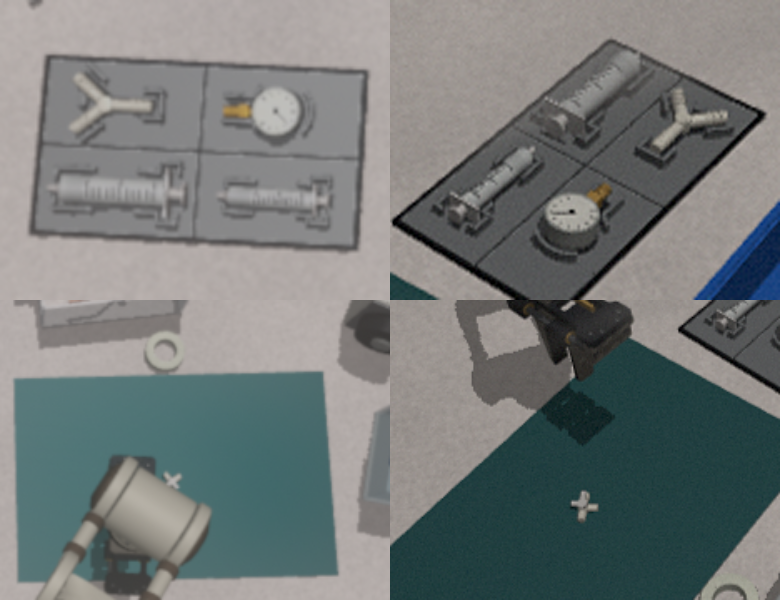

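```bash
python3 -m handwheel '[0,0,0,0,0,0,0,0]'; python3 -c "
from rig import *
print(hand_in())"
```

```text
time: 33.8
ee_pos: [0.4295, -0.1451, 0.1296]
orientation: [-3.142, -0.0, 1.501]
ft_force: [0.3, -0.7, 0.1]
gripper_width: 0.0352
the job is handed in; nothing more can be done
None
```

I put the two syringes, the gauge (dial up) and the Y connector back in their own inserts and handed the job in at about 34 s. The hand-in gives no verdict.

- **In their outlines:** the last pictures show all four parts inside their outlines. The stopcock and the roll of tape look where they were. I judged that by eye and did not re-measure them.
- **Seated height:** the final depth readings agree with seated parts, allowing for 1–3 mm of noise.

| Part | Top above its tile | Expected |
|---|---|---|
| Large syringe | about 29 mm | 30 mm |
| Small syringe | about 20 mm | 21 mm |
| Gauge | about 27 mm | 26 mm |
| Y connector | about 15 mm | 16 mm |

- **Disagreements:**
  - One small-syringe depth sample read 3 mm above the others.
  - The large insert's position differed by about 3 mm between two ways of measuring it.
  - The small syringe rubbed a rib with about 3 N on the way in. I shifted it 1.5 mm and it then went down.
  - A dial-position check on the gauge while it was held picked up too few pixels to be useful. I went by the predicted dial position in the picture, and it seated normally.
- **Pictures:** I viewed 14, the full budget.

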